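# Fold down a sprung lamp tray and set the lamp on it

## Robot

A 7-joint arm with a two-finger parallel gripper is mounted at the origin on the work surface; the furniture and walls round the work are solid. World frame = base frame: x ahead of the robot, y to its left, z up, the work surface at z = 0. Lengths are in m, angles in rad, forces in N, time in s.
With the tool pointing down it reaches from about 0.4 to 0.875 m from the base axis. Payload 19.3 kg.
Tool frame: the origin (TCP) lies midway between the tips of the shut fingers; the grasp point (between the pads) lies 19 mm behind it (env.tcp_to_grasp is the distance from the TCP to the grasp point, in m); z points along the fingers, y is the line along which they close (so a half turn about z gives the same grasp; the last joint's range is limited). The gripper opens to 85 mm and grips with 20 to 120 N. Pads are 22 mm wide; open, the fingers measure 114 mm over their backs; the gripper's body (76 mm by 85 mm) begins 54 mm behind the grasp point. The pads swing forward as they close: fully open they stand 13 mm farther back than shut.
Start: joints at [-1.323, 0.521, -0.036, 1.599, 0.021, 1.021, -0.113], TCP at [0.195, 0.594, 0.231] pointing down, gripper open.
Joint ranges: [-2.91, 2.91], [-0.3, 2.13], [-1.5, 1.42], [0.17, 2.43], [-1.26, 4.41], [0.16, 1.93], [-2.52, 2.52]. Speed limits (rad/s): [1.89, 1.89, 2.39, 2.39, 3.01, 3.01, 3.01].

## Interface

Orientations are given as a unit quaternion [w, x, y, z].
In Python, from plant import env, grip, read_camera, camera_info, ticket gives the robot as it stands. The module is installed in compiled form; this text tells all that it offers. Calls block until the motion is done:
- env.move_ptp(position, orientation): joint-space move of the TCP to a pose.
- env.move_straight(position, attitude=None, feed=0.15, contact_N=None): straight line of the TCP; attitude=None keeps the orientation; feed is the mean speed in m/s. With contact_N (N) it stops when the force on the tool has changed by that much, and returns True; else False.
- env.move_joints(angles): joint-space move.
- grip(opening, force=None): opening from 0.0 (shut) to 1.0 (fully open); force is the grip in N (None keeps the last); returns when the fingers have stopped.
- env.sleep(seconds).
- env.solve_ik(position, orientation): joint angles nearest the present ones, or None.
- read_camera(name): name is "scene" or "top" or "wrist"; returns (picture, depth): 400x640x3 uint8, blue, green, red; 400x640 float32, m along the optical axis (not along the pixel's ray), 0 where there is no reading.
- camera_info(name): a dict with "intrinsics" (3x3 intrinsics, pixels), "k1" (the pictures are not rectified: a ray, as slopes to the right and down, at radius r is drawn at 1 + k1 r^2 times it, then the intrinsics apply), "R" (3x3) and "t" (3): a world point X has camera coordinates R X + t. Camera axes: x right, y down, z forward; pixel columns grow to the right and rows downward; lengths in m; the calibration is good to about 2 mm. A picture is of the moment at which its call begins: read the wrist's pose just before it. camera_info takes no time and is no camera call; for the wrist camera it gives the pose at the moment of the call.
A pose or a line that the arm cannot do raises env.MotionError and nothing moves.
- ticket.close_job(): hands the job in; it is judged then, once.
Readings, each from a call of its own:
- env.get_time_s(): time.
- env.get_qpos(): joint angles.
- env.get_qvel(): joint speeds.
- env.get_joint_efforts(): joint torques, N m.
- env.get_eef_pos(): TCP position.
- env.get_eef_rot(): TCP orientation.
- env.get_ft_force(): force on the tool from outside, world axes, zero at the start.
- env.get_wrist_torque(): the same for the moment, N m.
- env.get_grip_width(): opening from 0.0 (shut) to 1.0 (fully open).
- env.get_grasp_force(): force on a finger pad.
Only numpy, scipy, OpenCV 4.12 (cv2) and the standard library are available. Lean on these libraries where they do the work, as an engineer would, in place of code of your own. Each camera call takes 0.05 s, during which the arm holds its last target. There are 200 camera calls.

## Task

On the lamp stand, push the upright sprung tray over, past its dead centre, until it snaps down to its stop, then press down on the lowered tray with about 10 N for a moment to be sure it is home; never load the stand with more than 20 N. Then stand the lamp holder (the miniature bulb on a black base) upright in the middle of the tray and let go. Leave the other things on the table where they are.

Things in the scene. Friction and masses are not known exactly. Their poses are not given: they have to be found in the camera images.
- lamp_stand: Bench lamp stand of bare metal, fixed to the table: foot plate 170 x 150 x 10 mm, two cheeks up to 71 mm high (outer faces at y = +/-58 mm, x from -82 to -29 mm) that carry a hinged tray, a tension spring outside the +y cheek (y = 62 to 74 mm). Origin: centre of the foot's underside. x points the way the tray folds (away from the robot within 20 degrees), z up.
- hinge (a point): Middle of the tray's hinge axis, at x = -40 mm, 60 mm above the table; axes as the stand's, hinge axis y. Tray: aluminium plate 5 mm thick, 96 mm wide, reaching from 5 to 108 mm from the axis, with a lip 5 mm high at its free end (inner side 104 mm out). Its load face lies in a plane through the axis: upright it faces the stand's -x (the robot), lowered it faces up.
- tray_rest (a point): Nominal place of the middle of the lowered tray's load face, 55 mm ahead of the hinge; fixed to the stand. The stops are set by hand: both are turned about the hinge by the same unknown angle, up to 0.05 rad either way, which no reading shows; so the lowered tray slopes up to 3 degrees up or down and its free end is up to 5 mm higher or lower than nominal.
- tray (a joint): Tray angle, rad: 0 at the upright stop (as found), 1.57 at the lowered stop; it folds free end towards the stand's +x and down. Below about 0.8 the spring drives it back upright, above that it snaps it down. Leaving the upright stop takes about 0.5 N m (6 N at 80 mm from the axis), falling to none at dead centre; once down it is held as hard. The lowered stop is hard: press slowly, by force.
- lamp_holder: The lamp holder: miniature bulb upright on a black moulded base 60 (x) x 40 (y) x 10 mm, with two round terminals of 13 mm diameter on the base at x = +/-21 mm, up to 27 mm high; bulb top at 38 mm; 50 g, give or take. Origin: centre of its underside; z up. Grasp the base across its 40 mm width (y), clear of the terminals.
- cell_holder: Bystander: black holder with two round cells, 33 x 62 x 17 mm, origin under its centre. It and the lamp holder may have changed places.
- compass: Bystander: round compass, 44 mm diameter, 11 mm high, origin under its centre.
- film_pot: Bystander: black film pot, 34 mm diameter, 50 mm high, origin under its centre.
There are look-alikes about, which are no part of the job. Of the things that look like the lamp_stand, the larger one is meant.

How it is judged:
On the way:
1. the tray lies snapped down (joint above 1.5 rad) and is pressed onto its stop by the fingers with more than 7 N for 0.3 s (value of joint tray above 1.5 rad and contact force between the fingers and lamp_stand above 7 N), for 0.3 s.
At the end, for the whole second after the job is handed in: The tray is down on its stop (joint above 1.5 rad) and the lamp holder stands on it at rest, upright within 0.12 rad, its centre 30 to 80 mm from the hinge axis and within 25 mm of the tray's middle line; the other things have not moved by more than 30 mm (value of joint tray above 1.5 rad and x of lamp_holder in the frame of hinge between 0.03 and 0.08 m and y of lamp_holder in the frame of hinge between -0.025 and 0.025 m and z of lamp_holder in the frame of hinge between -0.008 and 0.01 m and angle between lamp_holder's own z axis and vertical below 0.12 rad and contact force between lamp_holder and lamp_stand above 0.1 N and linear speed of lamp_holder below 0.02 m/s); the robot touches nothing.
It fails at once if the arm or fingers load the lamp stand with more than 20 N (contact force between any of the fingers, the arm and lamp_stand above 20 N).
It fails at once if the cell holder, the compass or the film pot is moved by more than 30 mm (distance of any of cell_holder, compass, film_pot from where it was at the start of the episode above 0.03 m).
It also fails if it takes over 72 s, if anything falls off the work surface, if the arm or the gripper's body presses on something with over 40 N, if the wrist force passes 120 N, or if a joint passes its speed limit or range.

## Working session

There is one attempt and no reset: what is moved stays moved. The work goes in short steps, each a Python script; the robot and the scene stay as the last script left them, time stands still between calls to the robot, and variables do not carry over. Pictures are saved under pics/ and viewed, at most 10 in all, crops included, and the job is handed in when it is done.

```bash
mkdir -p pics; cat > h.py <<'E'
import numpy as np, cv2
from plant import env, grip, read_camera, camera_info, ticket
def snap(n):
    ci=camera_info(n); p,d=read_camera(n); np.savez('pics/%s.npz'%n,p=p,d=d,K=ci['intrinsics'],k1=ci['k1'],R=ci['R'],t=ci['t']); return p,d
def cloud(n):
    f=np.load('pics/%s.npz'%n); K=f['K'];d=f['d']
    v,u=np.mgrid[0:400,0:640].astype(float)
    D=np.array([float(f['k1']),0,0,0,0])
    s=cv2.undistortPoints(np.stack([u.ravel(),v.ravel()],1)[:,None],K,D)[:,0].reshape(400,640,2)
    X=np.dstack([s[...,0]*d,s[...,1]*d,d])
    W=(X-f['t'].ravel())@f['R']; W[d<=0]=np.nan
    return f['p'],W
def quat(yaw):  # tool down, tool y along world yaw+... : R=Rz(yaw)*Rx(pi)
    return [0*yaw,np.cos(yaw/2),np.sin(yaw/2),0]
E
python3 - <<'E'
from h import *
for n in('scene','top'):
    p,d=snap(n); cv2.imwrite(f'pics/{n}0.png',p); ci=camera_info(n); print(n,-ci['R'].T@ci['t'])
print(env.get_time_s(),env.get_eef_rot())
E
```

```text
scene [ 0.14325378 -0.6787217   0.68580723]
top [0.35345034 0.07620105 1.0350866 ]
0.1 [-3.03509200e-05  1.58232495e-01  9.87401763e-01 -4.85711121e-04]
```

View pics/scene0.png

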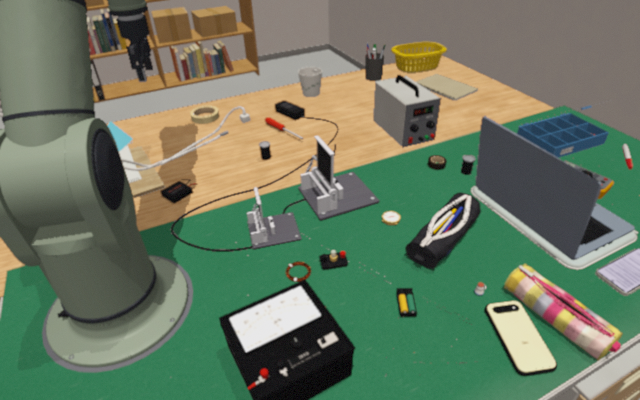

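View pics/top0.png

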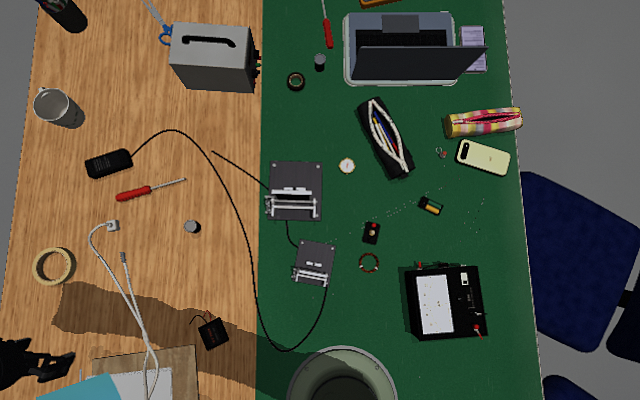

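The scene and top views show the large stand at top pixel (295,190), the small look-alike at (314,263), the lamp holder at (371,232), the cell holder at (431,206) and the compass at (347,166). I'll enlarge this part of the top view and print its coordinates.

```bash
python3 - <<'E'
from h import *
p,W=cloud('top')
cv2.imwrite('pics/topc.png',cv2.resize(p[150:250,255:395],None,fx=5.7,fy=5.7,interpolation=cv2.INTER_CUBIC))
np.set_printoptions(precision=3,suppress=True)
for u,v in[(371,232),(371,225),(371,240),(431,206),(347,166),(295,170),(272,164),(320,165),(290,205),(295,190)]: print(u,v,W[v,u])
# lamp holder blob
m=(W[...,2]>0.005)&(W[...,2]<.05); s=np.zeros_like(m); s[215:248,358:385]=1; m&=s
P=W[m]; print(len(P)); r=cv2.minAreaRect((P[:,:2]*1000).astype(np.float32)); print(r, cv2.boxPoints(r))
# foot plate
m=(W[...,2]>0.006)&(W[...,2]<.016); s=np.zeros_like(m); s[155:225,262:328]=1; m&=s
P=W[m]; print(len(P)); r=cv2.minAreaRect((P[:,:2]*1000).astype(np.float32)); print(r, cv2.boxPoints(r))
p,W=cloud('scene')
cv2.imwrite('pics/scc.png',cv2.resize(p[125:275,230:400],None,fx=4,fy=4,interpolation=cv2.INTER_CUBIC))
E
```

```text
371 232 [ 0.441 -0.086  0.032]
371 225 [ 0.462 -0.091  0.009]
371 240 [ 0.419 -0.086  0.028]
431 206 [ 0.514 -0.261  0.01 ]
347 166 [ 0.631 -0.027  0.011]
295 170 [0.62  0.12  0.008]
272 164 [0.639 0.186 0.006]
320 165 [0.636 0.049 0.004]
290 205 [0.519 0.134 0.013]
295 190 [0.553 0.118 0.055]
302
((439.7843017578125, -91.14422607421875), (39.70073699951172, 60.18510055541992), 75.19470977783203) [[ 405.618 -102.646]
 [ 463.805 -118.025]
 [ 473.95   -79.643]
 [ 415.763  -64.263]]
2118
((556.2161254882812, 127.9482650756836), (166.2262420654297, 180.32298278808594), 88.0993881225586) [[463.348  47.871]
 [643.571  41.891]
 [649.085 208.025]
 [468.861 214.006]]
```

View pics/topc.png

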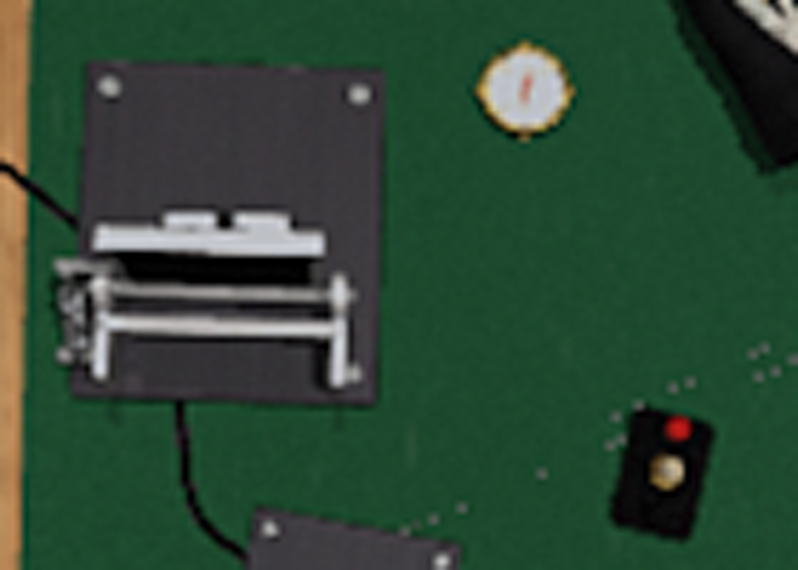

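View pics/scc.png

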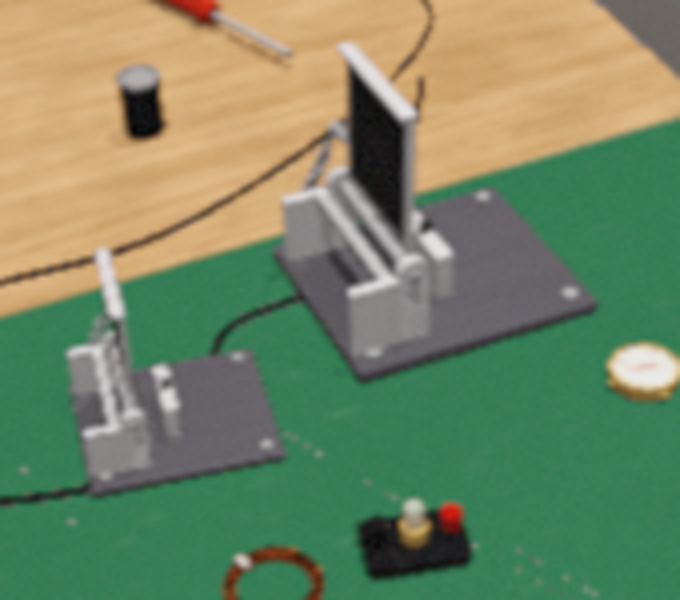

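Top crop: foot corners at (90,62), (383,72), (375,403) and (72,395), with the tray upright. The lamp holder is upright with its long axis about -15° from x. I'll fit the stand pose to the corners and check it against the tray and cheek points.

```bash
python3 - <<'E'
from h import *
np.set_printoptions(precision=4,suppress=True)
f=np.load('pics/top.npz'); c=np.array([(90,62),(383,72),(375,403),(72,395)],float)
uv=(c+.5)/5.7-.5+[255,150]
s=cv2.undistortPoints(uv[:,None],f['K'],np.array([float(f['k1']),0,0,0,0]))[:,0]
R=f['R'];t=f['t'].ravel();C=-R.T@t
P=[]
for a,b in s:
    d=R.T@[a,b,1]; P.append(C+d*(.01-C[2])/d[2])
P=np.array(P)[:,:2]; M=np.array([(.085,.075),(.085,-.075),(-.085,-.075),(-.085,.075)])
c0=P.mean(0);H=M.T@(P-c0);yaw=np.arctan2(H[0,1]-H[1,0],H[0,0]+H[1,1])
Rz=np.array([[np.cos(yaw),-np.sin(yaw)],[np.sin(yaw),np.cos(yaw)]])
print(P,c0,yaw,np.degrees(yaw)); print((M@Rz.T+c0-P)*1000)
for n in('top','scene'):
    p,W=cloud(n); L=W.copy(); L[...,:2]=(W[...,:2]-c0)@Rz
    def rng(m,s): 
        Q=L[m]; print(n,s,len(Q),np.nanpercentile(Q,[2,50,98],axis=0).ravel() if len(Q) else '')
    box=(abs(L[...,0])<.1)&(abs(L[...,1])<.09)
    rng(box&(L[...,2]>.10),'tray'); rng(box&(L[...,2]>.055)&(L[...,2]<.08),'cheek'); rng(box&(L[...,2]>.007)&(L[...,2]<.014),'foot')
    rng(box&(L[...,2]>.02)&(L[...,2]<.07)&(L[...,0]>-.02),'stop')
    # film pots heights
E
```

```text
[[0.6479 0.1903]
 [0.6423 0.0442]
 [0.4759 0.0498]
 [0.4808 0.1969]] [0.5617 0.1203] -0.03625470918151105 -2.0772418235747785
[[ 1.4664  1.8556]
 [ 1.6452 -1.9037]
 [-1.8368 -1.3543]
 [-1.2748  1.4024]]
top tray 305 [-0.0416 -0.0462  0.1019 -0.0382 -0.0011  0.1647 -0.0325  0.0445  0.1696]
top cheek 354 [-0.0781 -0.058   0.0556 -0.0519  0.0051  0.0608 -0.0365  0.0682  0.0786]
top foot 1868 [-0.0822 -0.0731  0.0071  0.022  -0.0057  0.0092  0.0812  0.0706  0.0128]
top stop 64 [-0.008  -0.0287  0.0403 -0.004  -0.002   0.0436 -0.0003  0.0276  0.0534]
scene tray 466 [-0.0411 -0.0483  0.102  -0.0372 -0.0081  0.1387 -0.0319  0.0459  0.1697]
scene cheek 406 [-0.0767 -0.06    0.0554 -0.0457 -0.0049  0.0621 -0.0332  0.0681  0.0785]
scene foot 1502 [-0.0828 -0.0746  0.0078  0.0229 -0.0168  0.0106  0.0824  0.0683  0.0134]
scene stop 115 [-0.0107 -0.0312  0.0216 -0.0064 -0.018   0.043   0.0014  0.02    0.0537]
```

```bash
cat >> h.py <<'E'
C0=np.array([.5617,.1203]);YAW=-.0363
c,s=np.cos(YAW),np.sin(YAW)
def st(x,y,z): return [C0[0]+c*x-s*y,C0[1]+s*x+c*y,z]   # stand frame -> world
def hg(r,y,h): return st(-.04+r,y,.06+h)
def bestq(pos,yaw):
    best=None
    for k in(0,np.pi):
        q=quat(yaw+k); j=env.solve_ik(pos,q)
        if j is not None and (best is None or abs(j[6])<best[0]): best=(abs(j[6]),q,j)
    return best[1]
E
python3 - <<'E'
from h import *
np.set_printoptions(precision=3,suppress=True)
grip(0.0,30)
q=bestq(hg(-.035,0,.17),YAW)
env.move_ptp(hg(-.035,0,.17),q)
print(env.get_qpos(),env.get_time_s())
env.move_straight(hg(-.035,0,.082),feed=.1)
f0=np.array(env.get_ft_force()); print(f0)
hw=.011
for th in (0,.15,.3,.45,.6,.75,.9,1.05):
    env.move_straight(hg(.082*np.sin(th)-hw,0,.082*np.cos(th)),feed=.04)
    print(th,np.array(env.get_ft_force())-f0)
env.sleep(.5)
e=env.get_eef_pos();env.move_straight([e[0],e[1],.2],feed=.15)
print(env.get_time_s())
p,d=snap('scene');cv2.imwrite('pics/s2.png',cv2.resize(p[125:275,230:400],None,fx=4,fy=4))
p,W=cloud('scene');L=W.copy();Q=W[...,:2]-C0;L[...,0]=c*Q[...,0]+s*Q[...,1];L[...,1]=-s*Q[...,0]+c*Q[...,1]
m=(L[...,0]>-.02)&(L[...,0]<.06)&(abs(L[...,1])<.045)&(L[...,2]>.04)&(L[...,2]<.09)
A=L[m];k=np.polyfit(A[:,0]+.04,A[:,2],1);print(len(A),k)
E
```

```text
[-0.504  0.332  0.174  1.927 -0.073  0.888  1.242] 2.8583
[-0.97   1.093 -0.063]
0 [-0.851 -0.781 -0.217]
0.15 [-4.257 -0.42   2.667]
0.3 [-1.503  0.043  2.145]
0.45 [-0.894  0.341  2.014]
0.6 [-0.229 -1.069  1.646]
0.75 [ 1.136 -1.165  0.244]
0.9 [ 1.612 -0.783  0.51 ]
1.05 [ 0.634 -1.081 -0.075]
9.1583
580 [-0.035  0.061]
```

View pics/s2.png

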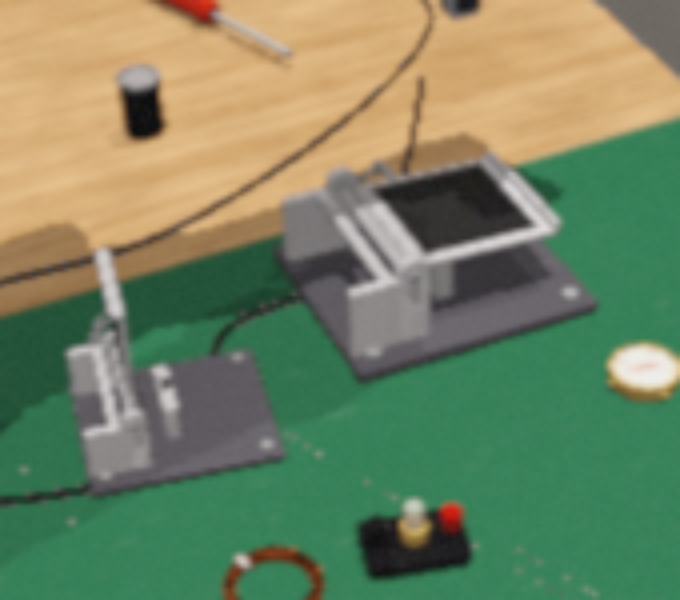

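The tray has snapped down (tray plate at about (460,210)) and slopes roughly -0.035 rad. Next I'll press it by force.

```bash
python3 - <<'E'
from h import *
q=env.get_eef_rot()
env.move_straight(hg(.06,0,.03),feed=.12); env.sleep(.2)
f0=np.mean([env.get_ft_force() for _ in range(5)],0)[2]
print(env.move_straight(hg(.06,0,-.012),feed=.01,contact_N=3.0),env.get_eef_pos(),env.get_time_s())
def F(): 
    a=[]
    for _ in range(5): a.append(env.get_ft_force()[2]); env.sleep(.01)
    return np.mean(a)-f0
x,y,z=env.get_eef_pos()
f=F();print(f)
for i in range(40):
    if f>10: break
    z-=.0003 if f<7 else .00015
    env.move_straight([x,y,z],feed=.005); f=F(); print(round(z,5),round(f,2))
for _ in range(7): env.sleep(.1); print(round(F(),2),end=' ')
env.move_straight([x,y,z+.12],feed=.15); print(env.get_time_s())
E
```

```text
True [0.58171878 0.11959216 0.05756956] 13.3167
7.856358788306833
0.05742 6.35
0.05712 8.91
0.05697 10.66
10.76 11.05 10.1 10.5 10.58 10.42 10.05 16.175
```

Pressed at about 10.5 N for 0.7 s. Now for the lamp holder.

```bash
python3 - <<'E'
from h import *
P=np.array([.4398,-.0911]);yl=np.radians(-14.8)
q=bestq([*P,.12],yl)
env.move_ptp([*P,.12],q); grip(.66,30)
env.move_straight([*P,.0008],feed=.08)
print(env.get_eef_pos(),env.get_ft_force())
grip(0.0,30); print('w',env.get_grip_width(),env.get_grasp_force(),env.get_qpos()[6])
env.move_straight([*P,.05],feed=.08)
print('w',env.get_grip_width(),env.get_grasp_force(),env.get_time_s())
p,d=snap('scene');p2,d=snap('wrist')
a=cv2.resize(p[175:300,255:400],(400,345));b=cv2.resize(p2,(400,250))
cv2.imwrite('pics/g.png',np.vstack([a,b]))
E
```

```text
[ 0.43980146 -0.09108978  0.0008585 ] [0.2620136  0.87884277 0.16358301]
w 0.45779031063094305 29.533230364322662 -0.5607299642911057
w 0.4573206455938406 30.293135046958923 21.2417
```

View pics/g.png

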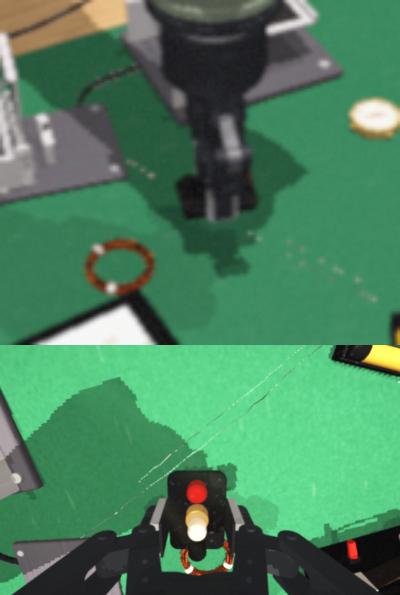

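The wrist view shows the lamp base gripped squarely at (197,510) and level. Placing it now.

```bash
python3 - <<'E'
from h import *
e=env.get_eef_pos();env.move_straight([e[0],e[1],.16],feed=.15)
q=bestq(hg(.055,0,.1),YAW)
env.move_ptp(hg(.055,0,.1),q)
env.move_straight(hg(.055,0,.012),feed=.1);env.sleep(.2)
print(env.move_straight(hg(.055,0,-.008),feed=.01,contact_N=2.0),env.get_eef_pos(),env.get_ft_force())
grip(.7); env.sleep(.3)
e=env.get_eef_pos();env.move_straight([e[0],e[1],.2],feed=.1)
env.move_ptp([.45,-.05,.3],q)
env.sleep(.3);print(env.get_time_s())
p,d=snap('scene');p2,d=snap('top')
a=cv2.resize(p[140:250,280:400],(500,458));b=cv2.resize(p2[150:250,255:335],(300,375))
im=np.zeros((458,800,3),np.uint8);im[:,:500]=a;im[:375,500:]=b;cv2.imwrite('pics/pl.png',im)
for n in('top','scene'):
    _,W=cloud(n);Q=W[...,:2]-C0;lx=c*Q[...,0]+s*Q[...,1]+.04;ly=-s*Q[...,0]+c*Q[...,1]
    m=(lx>.01)&(lx<.1)&(abs(ly)<.045)&(W[...,2]>.064)&(W[...,2]<.12)
    print(n,m.sum(),lx[m].min(),lx[m].max(),ly[m].min(),ly[m].max(),W[...,2][m].max())
    if m.sum()>5: print(cv2.minAreaRect(np.stack([lx[m],ly[m]],1).astype(np.float32)*1000))
E
```

```text
True [0.5767333  0.11976245 0.05951021] [ 0.74318725 -0.74821814  5.20170866]
30.15
top 305 0.022494117140413245 0.08174173976433924 -0.021499771293173393 0.017600263128811442 0.09465320601286564
((51.969757080078125, -1.957357406616211), (58.620975494384766, 37.467674255371094), 2.2987494468688965)
scene 268 0.02320484156939291 0.0825510482106341 -0.02397439234234012 0.018520991651613906 0.09669453528437716
((52.81080627441406, -2.9539871215820312), (59.315059661865234, 42.341251373291016), 0.869803249835968)
```

View pics/pl.png

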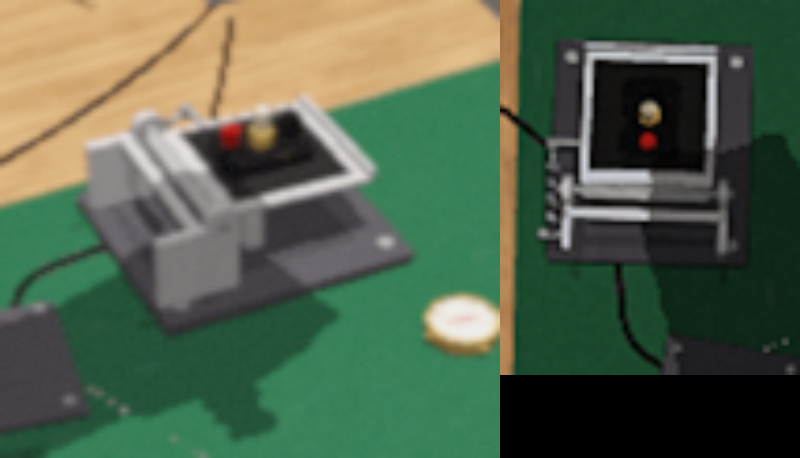

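The lamp holder stands upright in the middle of the tray (top view (648,112)), about 52 mm from the hinge and 2 mm off the middle line. The robot is clear, so I'm handing in.

```bash
python3 -c "
from h import *
print(ticket.close_job())"
```

```text
the job is handed in; nothing more can be done
None
```

The tray is snapped down and was pressed home at about 10.5 N, the lamp holder stands upright about 52 mm from the hinge and 2–3 mm off the tray's middle line, and the job was handed in at about 30 s (no verdict was returned).

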